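# Hold the clipper level over the tray for oiling

## Robot

A 7-joint arm with a two-finger parallel gripper is mounted at the origin on the work surface. World frame = base frame: x ahead of the robot, y to its left, z up, the work surface at z = 0. Lengths are in m, angles in rad, forces in N, time in s.
With the tool pointing down it reaches from about 0.35 to 0.9 m from the base axis. Payload 19.9 kg.
Tool frame: the origin (TCP) lies midway between the tips of the shut fingers; the grasp point (between the pads) lies 19 mm behind it; z points along the fingers, y is the line along which they close (so a half turn about z gives the same grasp; the last joint's range is limited). The gripper opens to 94 mm and grips with 3 to 60 N. Pads are 16 mm wide; open, the fingers measure 119 mm over their backs; the gripper's body (75 mm by 177 mm) begins 78 mm behind the grasp point.
Start: joints at [1.222, 0.417, -0.01, 1.614, 0.005, 1.111, -0.053], TCP at [0.189, -0.596, 0.205] pointing down, gripper open.
Joint ranges: [-2.81, 2.81], [-0.39, 2.02], [-1.27, 1.25], [0.06, 2.57], [-1.19, 4.33], [0.19, 2], [-2.82, 2.82]. Speed limits (rad/s): [1.89, 1.89, 2.39, 2.39, 3.01, 3.01, 3.01].

## Interface

Orientations are given as a rotation vector (axis times angle).
In Python, from workcell import ctrl, capture, finder gives the robot as it stands.
- The arm moves only by the shell command python3 -m inch 'ROWS' [FORCE]. ROWS is JSON, a list of rows, each a list of 7 numbers: the turn, a rotation vector about the tool's x, y, z each as a share of pi/2 rad, from -1 to 1, then the shift along the tool's x, y, z each as a share of 400 mm, from -1 to 1, then the opening, from -1 (shut) to 1 (fully open). A call has 1 to 20 rows; each row is the pose to reach, as a shift and turn from the pose commanded when the call began, along the tool's axes at that moment; what a row does not reach only later rows make up. A row lasts 1/8 s, in which the tool goes at most 62.5 mm and 10.7 degrees, less where a joint would pass 70% of its speed; a pose out of reach is approached as far as the arm can. A call with a number of a shift or a turn outside -1 to 1 is refused whole. A call with a gripper value outside its range is refused whole. The fingers move at their own pace and stop on an object; FORCE is the grip in N (left out, the last holds). Time passes only in rows, so rows that repeat a pose let the fingers close. It gives the time, the measured TCP pose, the force, the opening and the grip force at its end, in the units of the state.
- ctrl.observe(): the state, without advancing time (a new reading comes with each control period).
- capture(name): name is "scene" or "top" or "wrist"; returns a dict with "pixels" (384x512x3 uint8, blue, green, red), "fovy" (degrees; the focal length in pixels is half the picture's height over the tangent of half this angle, whatever the lens; pixels are square), "cx", "cy" (the principal point, pixels), "view" (4x4, takes a point from world to camera coordinates). Camera axes: x right, y down, z forward; pixel columns grow to the right and rows downward; lengths in m; the calibration is good to about 2 mm. The wrist camera is an equidistant fisheye: a pixel r from the principal point sees the ray r / f radians off the axis. A picture is of the moment at which its call begins. There is no depth.
- ctrl.finish_job(): hands the job in; it is judged then, once.
Trained networks look in a picture, given as the dict that the camera call returned (one of the last four; its "shot" number tells which), for a name from the list of things; names that differ only in an ending like _2 or _b are one class to them, and where a whole thing is asked for, a point or a joint stands for the part that bears it (a point fixed in the world has none). Each returns a list of dicts, best first, with "confidence" (0 to 1); they miss things now and then, are a little off and sometimes report something else, mostly with a low value. They report only what shows in the picture. A call takes as long as a camera call. They do not tell look-alikes from the thing itself.
- finder.silhouettes(name, picture): "pixels" (384x512 bool, what is visible of it) and "xy" ([column, row] in pixels, amid what is visible of it).
The state is a dict: "t": time; "qpos": joint angles; "joint_vel": joint speeds; "joint_efforts": joint torques, N m; "ee_pos": TCP position; "tcp_rot": TCP orientation; "wrist_force": force on the tool from outside, world axes, zero at the start; "ft_torque": the same for the moment, N m; "opening": finger opening in m; "grip_force": force on a finger pad.
Only numpy, scipy, OpenCV 4.12 (cv2) and the standard library are available. Lean on these libraries where they do the work, as an engineer would, in place of code of your own. Each camera call takes 0.05 s, during which the arm holds its last target. There are 200 camera calls.

## Task

Draw the hair clipper up out of the sleeve of its sloping dock, turn it until it lies level with its switch face up, and hold it there in the gripper with the toothed tip of its blade over the steel tray, a good hand's breadth (10 cm or more) above it, so that the blade can be oiled. Finish while still holding it, steady and clear of everything; leave the tray and the other things on the ledge where they are.

Things in the scene. Friction and masses are not known exactly. Their poses are not given: they have to be found in the camera images.
- clipper: Black hair clipper, 165 x 44 x 34 mm (its x, y, z), about 0.28 kg, centre of mass near mid-length. Origin: centre of its underside; -x to the blade, +x to the tail, +z out of the switch face. It starts in the dock at 45 degrees, tail down, blade up towards the dock's -x. Its sides can be pinched (44 mm) from straight above at its own (-10, 0, 17) mm, then about 99 mm above the ledge.
- clipper_blade (a point): Toothed tip of the clipper's blade (a steel head 30 mm long, 40 mm wide), at the clipper's own (-82.5, 0, 17) mm. Axes as the clipper's. At the start the switch face looks up and towards the dock's +x, the blade up and towards the dock's -x.
- clipper_tail (a point): Centre of the clipper's tail end face, at the clipper's own (82.5, 0, 17) mm. Axes as the clipper's. The last 55 mm of the clipper at the tail start enclosed in the dock's sleeve.
- dock: Fixed dock: grey base 130 x 100 x 12 mm with an aluminium sleeve (60 mm wide, closed on all sides and at the bottom) at 45 degrees, rising to the dock's -x: direction (-0.707, 0, 0.707). It holds the clipper's last 55 mm with 3 mm play at each side and above; past its mouth only a 30 mm wide tongue lies under the clipper. Top under 95 mm. Origin: centre of the base's underside; z up.
- dock_seat (a point): Point fixed in the dock where the clipper's tail point sits when the clipper is home in the sleeve. Axes as the dock's.
- tray: Rectangular stainless steel tray, loose, 220 x 150 mm (its x, y), 25 mm high, walls 4 mm, about 0.45 kg. Origin: centre of its underside; z up.
- cup: White ceramic cup, bystander, 76 mm wide, 80 mm high; origin at the centre of its base.
- comb: Red comb lying flat, bystander, 175 mm long (x), about 33 mm wide, 6 mm thick; origin at the centre of its underside.
- oil: Small white oil bottle, bystander, 36 mm wide, 90 mm high; origin at the centre of its base.
- jar: Low amber jar, bystander, 64 mm wide, 45 mm high; origin at the centre of its base.
- tonic: Tall green glass bottle, bystander, 60 mm wide, 160 mm high; origin at the centre of its base.
- brush: Brush lying down, bystander; origin under its middle, handle to -x.
- guards: Clear open box with dividers, bystander, 100 x 80 x 40 mm; origin at the centre of its underside.
Not all that is in view belongs to the job. What is shaped like the dock but purple or yellow is not meant.

How it is judged:
On the way, in this order (a step that is already met when the one before it is completed fails the run):
1. the clipper is gripped and its tail is drawn out of the dock's sleeve (contact force between clipper and the fingers above 0.5 N and distance between clipper_tail and dock_seat above 0.06 m), for 0.1 s.
2. the clipper is turned level, switch face up, in the grip and clear of dock and tray (contact force between clipper and the fingers above 0.5 N and angle between clipper's own z axis and vertical below 0.27 rad and contact force between clipper and dock below 0.2 N and contact force between clipper and tray below 0.2 N), for 0.2 s.
At the end, for the whole second after the job is handed in: The fingers hold the clipper; it is level with its switch face up within about 15 degrees, at rest, its blade tip over the tray's outline and at least 100 mm above the ledge, its tail at least 85 mm above it; it touches neither the dock, the tray nor the other things (all of step 2 and x of clipper_blade in the frame of tray between -0.11 and 0.11 m and y of clipper_blade in the frame of tray between -0.075 and 0.075 m and height (world z) of clipper_blade above 0.1 m and height (world z) of clipper_tail above 0.085 m and distance between clipper_tail and dock_seat above 0.06 m and linear speed of clipper below 0.03 m/s and angular speed of clipper below 0.2 rad/s and contact force between clipper and cup below 0.2 N and contact force between clipper and comb below 0.2 N and contact force between clipper and oil below 0.2 N and contact force between clipper and jar below 0.2 N and contact force between clipper and tonic below 0.2 N and contact force between clipper and brush below 0.2 N and contact force between clipper and guards below 0.2 N); the arm keeps its last pose, push and grip.
It fails at once if the tray is shifted by more than 30 mm (distance of tray from where it was at the start of the episode above 0.03 m).
It fails at once if another thing on the ledge is shifted by more than 30 mm (distance of any of cup, comb, oil, jar, tonic, brush, guards from where it was at the start of the episode above 0.03 m).
It also fails if it takes over 35 s, if anything falls off the work surface, if the arm or the gripper's body presses on something with over 40 N, if the wrist force passes 120 N, or if a joint passes its speed limit or range.

## Working session

There is one attempt and no reset: what is moved stays moved. The work goes in short steps, Python scripts to look and compute and a shell command to move; the robot and the scene stay as the last step left them, time stands still between calls to the robot, and variables do not carry over. Pictures are saved under pics/ and viewed, at most 10 in all, crops included, and the job is handed in when it is done.

```bash
ls; mkdir -p pics; cat > h.py <<'E'
import numpy as np, cv2
from workcell import ctrl, capture, finder
from scipy.spatial.transform import Rotation as R
def foc(c): return 192/np.tan(np.radians(c["fovy"])/2)
def proj(c,P):
    P=np.atleast_2d(P); v=np.array(c["view"]); q=P@v[:3,:3].T+v[:3,3]; f=foc(c)
    return np.c_[f*q[:,0]/q[:,2]+c["cx"], f*q[:,1]/q[:,2]+c["cy"]]
def ray(c,uv):
    v=np.array(c["view"]); f=foc(c); d=np.array([(uv[0]-c["cx"])/f,(uv[1]-c["cy"])/f,1.])
    return -v[:3,:3].T@v[:3,3], v[:3,:3].T@d
def onz(c,uv,z):
    o,d=ray(c,uv); return o+d*(z-o[2])/d[2]
def tri(c1,u1,c2,u2):
    o1,d1=ray(c1,u1);o2,d2=ray(c2,u2)
    s=np.linalg.lstsq(np.c_[d1,-d2],o2-o1,rcond=None)[0]
    a,b=o1+s[0]*d1,o2+s[1]*d2; return (a+b)/2,np.linalg.norm(a-b)
E
python3 - <<'E'
from h import *
np.set_printoptions(precision=3,suppress=True)
s=ctrl.observe(); print({k:np.round(v,3) for k,v in s.items()})
for n in ["scene","top"]:
    c=capture(n); cv2.imwrite(f"pics/{n}0.png",c["pixels"])
    print(n,c["fovy"],c["cx"],c["cy"],-np.array(c["view"])[:3,:3].T@np.array(c["view"])[:3,3])
    for k in ["clipper","clipper_blade","dock","tray","cup","comb","oil","jar","tonic","brush","guards"]:
        for r in finder.silhouettes(k,c)[:3]:
            m=r["pixels"]; x,y,w,h=cv2.boundingRect(m.astype(np.uint8))
            print(k,round(r["confidence"],2),np.round(r["xy"]),(x,y,w,h),m.sum(), onz(c,r["xy"],0.02))
E
```

```text
pics
{'t': np.float64(0.0), 'qpos': array([ 1.222,  0.418, -0.01 ,  1.614,  0.005,  1.111, -0.053]), 'joint_vel': array([ 0.001, -0.001,  0.001, -0.001, -0.   , -0.001, -0.   ]), 'joint_efforts': array([  0.001, -85.124,   0.639, -42.599,  -0.049,   0.019,   0.   ]), 'ee_pos': array([ 0.189, -0.595,  0.205]), 'tcp_rot': array([-3.104, -0.48 ,  0.   ]), 'wrist_force': array([-0.588,  0.224,  0.036]), 'ft_torque': array([ 0.031, -0.039, -0.003]), 'grip_force': np.float64(0.0), 'opening': np.float64(0.094)}
scene 54.52780022739769 254.3018356711488 188.98402013260028 [1.012 0.655 1.067]
clipper 0.87 [210. 145.] (198, 131, 22, 32) 413 [ 0.488 -0.305  0.02 ]
clipper_blade 0.88 [206. 146.] (198, 130, 22, 34) 417 [ 0.502 -0.31   0.02 ]
dock 0.97 [336. 204.] (315, 181, 41, 44) 1014 [0.319 0.218 0.02 ]
dock 0.93 [203. 173.] (185, 157, 40, 32) 759 [ 0.594 -0.198  0.02 ]
dock 0.75 [148. 188.] (126, 167, 42, 40) 990 [ 0.791 -0.267  0.02 ]
tray 0.58 [298. 251.] (259, 220, 82, 68) 3009 [0.547 0.269 0.02 ]
tray 0.48 [217. 260.] (205, 244, 24, 38) 661 [0.765 0.132 0.02 ]
cup 0.66 [218. 210.] (207, 1
[... 1024 characters left out ...]
, 242, 40, 49) 1349 [0.302 0.227 0.02 ]
tray 0.77 [186. 193.] (156, 157, 54, 73) 3235 [0.544 0.26  0.02 ]
tray 0.57 [341. 191.] (329, 177, 28, 30) 517 [ 0.56  -0.238  0.02 ]
cup 0.59 [266. 154.] (257, 142, 24, 28) 535 [0.679 0.004 0.02 ]
comb 0.78 [266. 213.] (260, 189, 8, 54) 284 [0.485 0.002 0.02 ]
oil 0.59 [240. 113.] (235, 103, 12, 19) 175 [0.815 0.094 0.02 ]
jar 0.81 [305. 120.] (294, 110, 21, 22) 360 [ 0.797 -0.12   0.02 ]
tonic 0.92 [218. 116.] (208, 100, 20, 32) 470 [0.802 0.168 0.02 ]
tonic 0.22 [329. 180.] (312, 163, 34, 45) 785 [ 0.597 -0.198  0.02 ]
brush 0.15 [181. 194.] (155, 157, 56, 73) 3308 [0.54  0.274 0.02 ]
guards 0.62 [113. 211.] (93, 192, 37, 38) 950 [0.481 0.488 0.02 ]
```

```bash
python3 - <<'E'
import cv2
a=cv2.imread("pics/scene0.png")[90:300,110:400]; cv2.imwrite("pics/sc.png",cv2.resize(a,None,fx=2.7,fy=2.7,interpolation=3))
b=cv2.imread("pics/top0.png")[90:320,85:435]; cv2.imwrite("pics/tc.png",cv2.resize(b,None,fx=2.2,fy=2.2,interpolation=3))
E
```

```text
(no output)
```

View pics/sc.png

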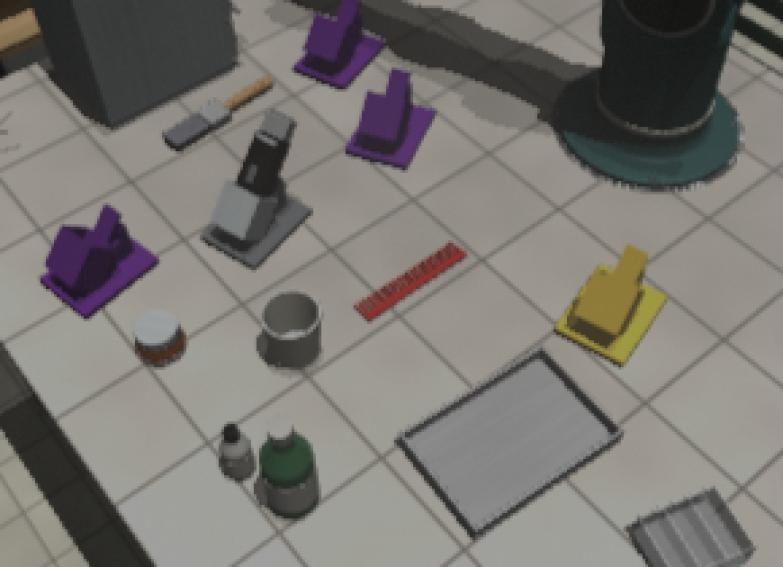

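View pics/tc.png

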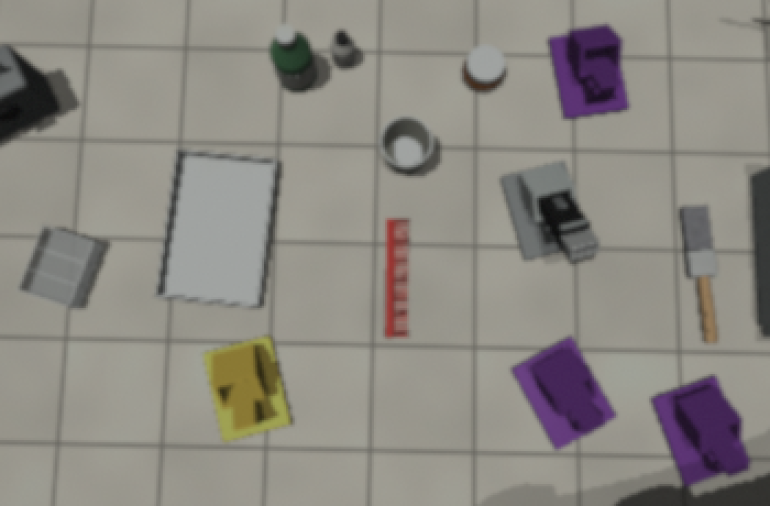

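The scene view shows the grey dock with the black clipper at full-frame pixels (203,157), and the top view shows it at about (338,190). The tray is at top (185,195). The purple and yellow docks are decoys. The clipper leans toward −x with the dock yawed slightly. Next I fit its pose by matching the silhouettes.

```bash
cat > fit.py <<'E'
from h import *
from scipy.optimize import minimize
np.set_printoptions(precision=4,suppress=True)
def box(x0,x1,hy,z0,z1): return np.array([[x,y,z] for x in(x0,x1) for y in(-hy,hy) for z in(z0,z1)])
V=[box(-.0525,.0275,.022,0,.034),box(-.0825,-.0525,.020,.003,.031)]
G=np.array([-.010,0,.017])
def clip(p): # p: grip point x,y,yaw -> R,t
    yaw=p[2]; c=np.sqrt(.5)
    Rm=R.from_euler('z',yaw).as_matrix()@np.array([[c,0,c],[0,1,0],[-c,0,c]])
    return Rm, np.array([p[0],p[1],.099])-Rm@G
def mask(c,p,S=4):
    Rm,t=clip(p); im=np.zeros((384*S,512*S),np.uint8)
    for v in V:
        q=(proj(c,v@Rm.T+t)+.5)*S
        cv2.fillConvexPoly(im,cv2.convexHull(np.round(q*16).astype(np.int32)),1,shift=4)
    return cv2.resize(im.astype(np.float32),(512,384),interpolation=cv2.INTER_AREA)
E
python3 - <<'E'
from fit import *
C=[capture(n) for n in("scene","top")]
M=[finder.silhouettes("clipper",c)[0]["pixels"].astype(np.float32) for c in C]
def cost(p,idx=(0,1)):
    return sum(1-np.minimum(a,b).sum()/np.maximum(a,b).sum() for a,b in((mask(C[i],p),M[i]) for i in idx))
for idx in((0,1),(0,),(1,)):
    best=min((minimize(cost,[.55,-.23,y],args=(idx,),method="Nelder-Mead",options=dict(initial_simplex=[[.55,-.23,y],[.57,-.23,y],[.55,-.21,y],[.55,-.23,y+.3]])) for y in(0,.4)),key=lambda r:r.fun)
    print(idx,best.x,best.fun)
    if len(idx)==2: p=best.x
# dock base corners: grey base in the top view by silhouette hull
d=[r for r in finder.silhouettes("dock",C[1]) ]
for r in d: print(r["confidence"],r["xy"])
t=finder.silhouettes("tray",C[1])[0]["pixels"].astype(np.uint8)
k=cv2.findContours(t,0,2)[0]; k=max(k,key=cv2.contourArea)
w=np.array([onz(C[1],u[0],.025)[:2] for u in k]); rc=cv2.minAreaRect(w.astype(np.float32)); print("tray",rc); print(cv2.boxPoints(rc))
out=[]
for c,x,y in((C[0],150,100),(C[1],280,140)):
    im=cv2.resize(c["pixels"][y:y+100,x:x+100],None,fx=4,fy=4,interpolation=3)
    Rm,tt=clip(p)
    for v in V:
        q=((proj(c,v@Rm.T+tt)-[x,y]+.5)*4).astype(int)
        for i in range(8):
            for j in range(i):
                if bin(i^j).count("1")==1: cv2.line(im,tuple(map(int,q[i])),tuple(map(int,q[j])),(0,255,0),1)
    # dock base rect overlay with same yaw, 130x100 sliding: draw dock axis
    out.append(im)
cv2.imwrite("pics/fit.png",np.hstack(out))
E
```

```text
Traceback (most recent call last):
IndexError: list index out of range
```

```bash
cat > run1.py <<'E'
from fit import *
def get(n,name,near):
    for _ in range(6):
        c=capture(n)
        for r in finder.silhouettes(name,c):
            if np.linalg.norm(np.array(r["xy"])-near)<15: return c,r["pixels"]
    raise SystemExit("no "+name)
C,M=zip(get("scene","clipper",(208,145)),get("top","clipper",(340,194)))
M=[m.astype(np.float32) for m in M]
def cost(p,idx=(0,1)):
    return sum(1-np.minimum(a,b).sum()/np.maximum(a,b).sum() for a,b in((mask(C[i],p),M[i]) for i in idx))
for idx in((0,1),(0,),(1,)):
    best=min((minimize(cost,[.55,-.23,y],args=(idx,),method="Nelder-Mead",options=dict(initial_simplex=[[.55,-.23,y],[.57,-.23,y],[.55,-.21,y],[.55,-.23,y+.3]])) for y in(0,.4)),key=lambda r:r.fun)
    print(idx,best.x,best.fun)
    if len(idx)==2: p=best.x
c,t=get("top","tray",(186,193)); t=t.astype(np.uint8)
k=cv2.findContours(t,0,2)[0]; k=max(k,key=cv2.contourArea)
w=np.array([onz(c,u[0],.025)[:2] for u in k]); rc=cv2.minAreaRect(w.astype(np.float32)); print("tray",rc); print(cv2.boxPoints(rc))
out=[]
for c,x,y in((C[0],150,100),(C[1],280,140)):
    im=cv2.resize(c["pixels"][y:y+100,x:x+100],None,fx=4,fy=4,interpolation=3)
    Rm,tt=clip(p)
    for v in V:
        q=((proj(c,v@Rm.T+tt)-[x,y]+.5)*4).astype(int)
        for i in range(8):
            for j in range(i):
                if bin(i^j).count("1")==1: cv2.line(im,tuple(map(int,q[i])),tuple(map(int,q[j])),(0,255,0),1)
    out.append(im)
cv2.imwrite("pics/fit.png",np.hstack(out))
E
python3 run1.py
```

```text
(0, 1) [ 0.5556 -0.2175  0.2529] 0.30999302864074707
(0,) [ 0.5511 -0.2166  0.3685] 0.18455517292022705
(1,) [ 0.5567 -0.2176  0.2524] 0.09532546997070312
tray ((0.5446724891662598, 0.26609405875205994), (0.15553970634937286, 0.22243864834308624), 85.35357666015625)
[[0.4275 0.1976]
 [0.6492 0.1796]
 [0.6618 0.3346]
 [0.4401 0.3526]]
```

View pics/fit.png

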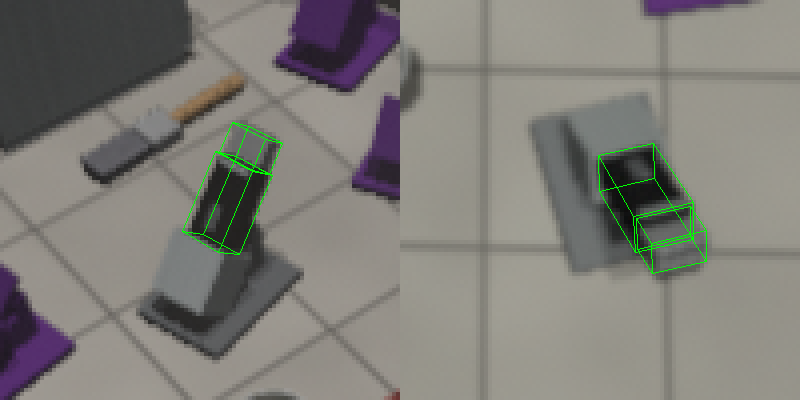

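The overlay fits in both views: the blade tip projects near (209,132) in scene and (352,206) in top. The clipper yaw of about 0.255 agrees with the dock base edges. Next I compute the hover move.

```bash
cat > mv.py <<'E'
from h import *
np.set_printoptions(precision=4,suppress=True)
def rel(Rt,pt,label=""):
    s=ctrl.observe(); R0=R.from_rotvec(s["tcp_rot"])
    print(label,"turn",(R0.inv()*Rt).as_rotvec()/(np.pi/2),"shift",R0.inv().apply(np.array(pt)-s["ee_pos"])/.4, "t",s["t"])
def down(yaw,flip): # tool z down, tool y = +-dock y
    y=np.array([-np.sin(yaw),np.cos(yaw),0])*flip; z=np.array([0,0,-1.]); return R.from_matrix(np.c_[np.cross(y,z),y,z])
E
python3 - <<'E'
from mv import *
print(R.from_rotvec(ctrl.observe()["tcp_rot"]).as_matrix())
for f in(1,-1): rel(down(.257,f),[.555,-.2175,.205],f)
E
```

```text
[[ 0.9533  0.302  -0.    ]
 [ 0.302  -0.9533  0.0001]
 [-0.     -0.0001 -1.    ]]
1 turn [-0.     -0.0001 -1.9683] shift [ 1.1585 -0.625   0.0011] t 1.8
-1 turn [-0.      0.      0.0317] shift [ 1.1585 -0.625   0.0011] t 1.8
```

```bash
python3 -m inch '[[0,0,0.016,0.1,-0.054,0,1],[0,0,0.016,0.22,-0.119,0,1],[0,0,0.03,0.34,-0.183,0,1],[0,0,0.03,0.46,-0.248,0,1],[0,0,0.03,0.58,-0.313,0,1],[0,0,0.03,0.7,-0.378,0,1],[0,0,0.03,0.82,-0.442,0,1],[0,0,0.03,0.94,-0.507,0,1],[0,0,0.03,1,-0.54,0,1],[0,0,0.03,1,-0.54,0,1]]'
python3 - <<'E'
from mv import *
rel(down(.257,-1),[.555,-.2175,.205])
E
```

```text
t: 3.05
ee_pos: [0.5061, -0.2671, 0.2054]
tcp_rot: [-3.114, -0.412, -0.001]
wrist_force: [0.0, 0.4, 0.5]
opening: 0.0942
grip_force: 0.0
 turn [-0.0004 -0.0003  0.0039] shift [ 0.1503 -0.088   0.001 ] t 3.05
```

```bash
python3 -m inch '[[0,0,0.004,0.075,-0.044,0,1],[0,0,0.004,0.15,-0.088,0,1],[0,0,0.004,0.15,-0.088,0,1],[0,0,0.004,0.15,-0.088,0,1]]'
python3 - <<'E'
from fit import *
from mv import rel,down
c=capture("wrist"); f=foc(c); v=np.array(c["view"]); print(c["fovy"],f)
def pf(P):
    q=np.atleast_2d(P)@v[:3,:3].T+v[:3,3]; h=np.hypot(q[:,0],q[:,1]); th=np.arctan2(h,q[:,2]); return np.c_[f*th*q[:,0]/h+c["cx"],f*th*q[:,1]/h+c["cy"]]
im=cv2.resize(c["pixels"],None,fx=1.5,fy=1.5)
p=[.555,-.2175,.257]; Rm,t=clip(p)
for b in V:
    q=((pf(b@Rm.T+t)+.5)*1.5).astype(int)
    for i in range(8):
        for j in range(i):
            if bin(i^j).count("1")==1: cv2.line(im,tuple(map(int,q[i])),tuple(map(int,q[j])),(0,255,0),1)
cv2.imwrite("pics/w1.png",im)
np.savez("w1.npz",**{k:np.array(c[k]) for k in("pixels","fovy","cx","cy","view")})
for r in finder.silhouettes("clipper",c): print(r["confidence"],r["xy"],r["pixels"].sum())
rel(down(.257,-1),[.555,-.2175,.08])
E
```

```text
t: 3.55
ee_pos: [0.5529, -0.221, 0.2053]
tcp_rot: [3.116, 0.395, -0.001]
wrist_force: [0.1, 0.2, -0.0]
opening: 0.0939
grip_force: 0.0
65.70646984690485 297.3186396354542
0.67 [254.5, 207.8] 5268
 turn [ 0.0002  0.0003 -0.0034] shift [ 0.0073 -0.0073  0.3136] t 3.65
```

View pics/w1.png

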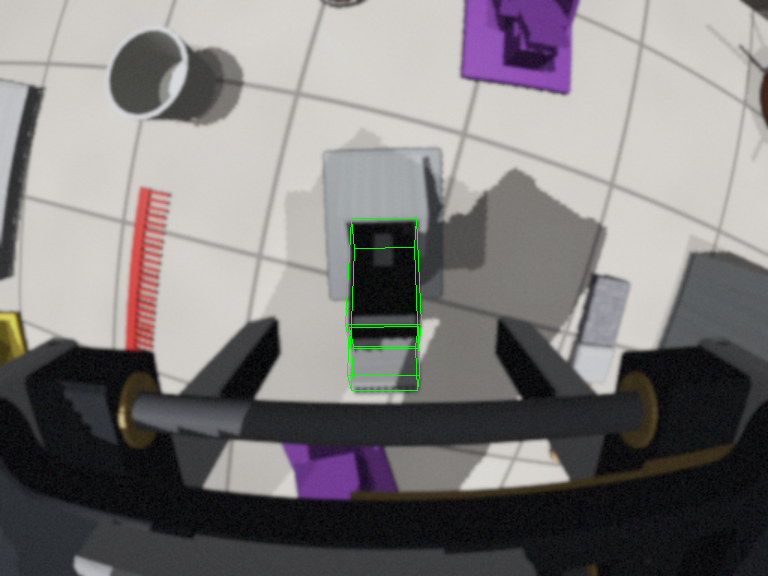

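The overlay sits right on the clipper: the body spans (350–418, 220–390) in this 1.5× picture, midway between the fingers. Now I descend and close.

```bash
python3 -m inch '[[0,0,-0.003,0.007,-0.007,0.06,1],[0,0,-0.003,0.007,-0.007,0.14,1],[0,0,-0.003,0.007,-0.007,0.22,1],[0,0,-0.003,0.007,-0.007,0.28,1],[0,0,-0.003,0.007,-0.007,0.313,1],[0,0,-0.003,0.007,-0.007,0.313,1],[0,0,-0.003,0.007,-0.007,0.313,1]]'
```

```text
t: 4.53
ee_pos: [0.5562, -0.2166, 0.0812]
tcp_rot: [3.115, 0.404, 0.002]
wrist_force: [0.2, 1.2, 0.3]
opening: 0.0941
grip_force: 0.0
```

```bash
python3 -m inch '[[0,0,0,0,0,0,-0.1],[0,0,0,0,0,0,-0.2],[0,0,0,0,0,0,-0.5],[0,0,0,0,0,0,-1],[0,0,0,0,0,0,-1],[0,0,0,0,0,0,-1],[0,0,0,0,0,0,-1],[0,0,0,0,0,0,-1]]' 40
```

```text
t: 5.52
ee_pos: [0.5558, -0.2165, 0.0803]
tcp_rot: [3.115, 0.404, 0.0]
wrist_force: [1.2, -2.5, 1.5]
opening: 0.0435
grip_force: 39.9
```

The grip closed at 43.5 mm opening, which matches the clipper's width. Now I draw it out along the sleeve, where tool −x and −z are equal parts of the shift.

```bash
python3 -m inch '[[0,0,0,-0.01,0,-0.01,-1],[0,0,0,-0.03,0,-0.03,-1],[0,0,0,-0.055,0,-0.055,-1],[0,0,0,-0.08,0,-0.08,-1],[0,0,0,-0.105,0,-0.105,-1],[0,0,0,-0.13,0,-0.13,-1],[0,0,0,-0.155,0,-0.155,-1],[0,0,0,-0.175,0,-0.175,-1],[0,0,0,-0.175,0,-0.175,-1],[0,0,0,-0.175,0,-0.175,-1]]'
```

```text
t: 6.78
ee_pos: [0.4881, -0.234, 0.15]
tcp_rot: [-3.115, -0.404, 0.001]
wrist_force: [-0.0, 0.8, -4.0]
opening: 0.0433
grip_force: 39.9
```

```bash
python3 -m inch '[[0,0,0,0,0,-0.05,-1],[0,0,0,0,0,-0.13,-1],[0,0,0,0,0,-0.23,-1],[0,0,0,0,0,-0.32,-1],[0,0.05,0,0,0,-0.36,-1],[0,0.13,0,0,0,-0.37,-1],[0,0.21,0,0,0,-0.37,-1],[0,0.29,0,0,0,-0.37,-1],[0,0.37,0,0,0,-0.37,-1],[0,0.45,0,0,0,-0.37,-1],[0,0.5,0,0,0,-0.37,-1],[0,0.5,0,0,0,-0.37,-1],[0,0.5,0,0,0,-0.37,-1]]'
python3 - <<'E'
from h import *
np.set_printoptions(precision=4,suppress=True)
T=R.from_rotvec(ctrl.observe()["tcp_rot"]).as_matrix(); print(T)
c=capture("scene"); cv2.imwrite("pics/s2.png",cv2.resize(c["pixels"][60:300,80:400],None,fx=2.5,fy=2.5,interpolation=3))
E
```

```text
t: 8.4
ee_pos: [0.4885, -0.2338, 0.2983]
tcp_rot: [-2.792, -0.364, -1.153]
wrist_force: [0.4, -0.3, -3.2]
opening: 0.0439
grip_force: 39.9
[[ 0.6848  0.2563  0.6822]
 [ 0.1815 -0.9666  0.181 ]
 [ 0.7058 -0.0001 -0.7085]]
```

View pics/s2.png

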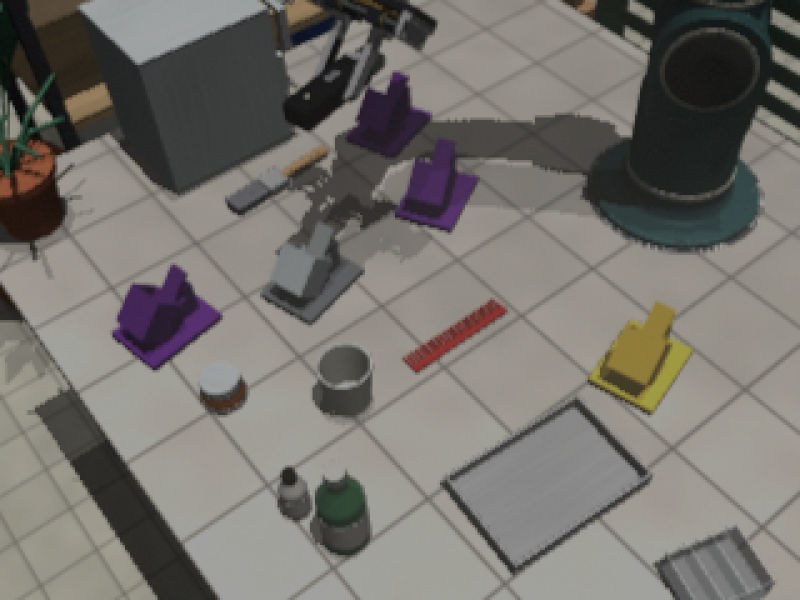

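The clipper has come out of the dock and hangs level in the gripper, tail at the lower left (300,110) of the crop. Everything else is in place.

```bash
python3 - <<'E'
from mv import *
s=ctrl.observe(); Rt=R.from_rotvec(s["tcp_rot"]); off=Rt.apply([-.0513,0,-.0703])
print("tip now",s["ee_pos"]+off)
tgt=np.array([.545,.266,.22])-off; print(tgt)
rel(Rt,tgt)
rel(Rt,[.56,.02,.31],"mid")
E
```

```text
tip now [ 0.4056 -0.2558  0.312 ]
[0.6281 0.2881 0.2064]
 turn [0. 0. 0.] shift [ 0.3133 -1.1715  0.6369] t 8.45
mid turn [0. 0. 0.] shift [ 0.2577 -0.5674  0.2161] t 8.45
```

```bash
python3 -m inch '[[0,0,0,0.013,-0.03,0.011,-1],[0,0,0,0.039,-0.085,0.033,-1],[0,0,0,0.078,-0.17,0.066,-1],[0,0,0,0.117,-0.256,0.099,-1],[0,0,0,0.156,-0.342,0.132,-1],[0,0,0,0.195,-0.427,0.165,-1],[0,0,0,0.23,-0.505,0.195,-1],[0,0,0,0.25,-0.55,0.212,-1],[0,0,0,0.26,-0.57,0.22,-1],[0,0,0,0.26,-0.57,0.22,-1],[0,0,0,0.26,-0.57,0.22,-1]]'
python3 - <<'E'
from mv import *
s=ctrl.observe(); Rt=R.from_rotvec(s["tcp_rot"]); off=Rt.apply([-.0513,0,-.0703])
print("tip now",s["ee_pos"]+off)
rel(Rt,np.array([.545,.266,.22])-off)
E
```

```text
t: 9.82
ee_pos: [0.561, 0.0211, 0.3096]
tcp_rot: [-2.791, -0.363, -1.156]
wrist_force: [0.3, -0.8, -2.8]
opening: 0.0442
grip_force: 39.9
tip now [ 0.4779 -0.0008  0.323 ]
 turn [0. 0. 0.] shift [ 0.0531 -0.6021  0.4173] t 9.825
```

```bash
python3 -m inch '[[0,0,0,0.003,-0.03,0.02,-1],[0,0,0,0.008,-0.09,0.062,-1],[0,0,0,0.015,-0.17,0.118,-1],[0,0,0,0.022,-0.25,0.173,-1],[0,0,0,0.029,-0.33,0.229,-1],[0,0,0,0.036,-0.41,0.284,-1],[0,0,0,0.043,-0.49,0.34,-1],[0,0,0,0.049,-0.56,0.388,-1],[0,0,0,0.053,-0.6,0.417,-1],[0,0,0,0.053,-0.6,0.417,-1],[0,0,0,0.053,-0.6,0.417,-1],[0,0,0,0.053,-0.6,0.417,-1]]'
python3 - <<'E'
from mv import *
s=ctrl.observe(); Rt=R.from_rotvec(s["tcp_rot"]).as_matrix()
c_=np.sqrt(.5)
# clipper axes in tool: blade=(-c,0,-c), z=(c? )
bl=np.array([-c_,0,-c_]); g=s["ee_pos"]+Rt@[0,0,-.019]
tip=g+Rt@bl*.0725; tail=g-Rt@bl*.0925; print("tip",tip,"tail",tail,np.abs(s["joint_vel"]).max(),s["qpos"])
out=[]
for n in("scene","top"):
    c=capture(n); im=c["pixels"].copy()
    for r in finder.silhouettes("clipper",c)[:2]: print(n,r["confidence"],r["xy"])
    q=proj(c,np.array([tip,tail])); print(n,q); o=np.clip(q.mean(0).astype(int)-[65,65],0,[382,254])
    im=cv2.resize(im[o[1]:o[1]+130,o[0]:o[0]+130],None,fx=3,fy=3,interpolation=3)
    for a in q: cv2.circle(im,tuple(map(int,(a-o+.5)*3)),4,(0,255,0),1)
    out.append(im)
cv2.imwrite("pics/f.png",np.hstack(out))
E
```

```text
t: 11.32
ee_pos: [0.6099, 0.2068, 0.2334]
tcp_rot: [-2.811, -0.348, -1.11]
wrist_force: [-0.4, 0.7, -3.5]
opening: 0.0437
grip_force: 39.9
tip [0.5271 0.1856 0.2496] tail [0.6869 0.2263 0.2442] 1.3175979752926752 [-0.1937  0.1345 -0.2611  2.1597  0.9885  0.1894 -2.6821]
scene 0.56 [268.1, 210.9]
scene [[288.4438 186.4988]
 [253.6035 227.1522]]
top 0.83 [185.5, 146.5]
top [[196.4048 185.7559]
 [184.1849 126.1614]]
```

View pics/f.png

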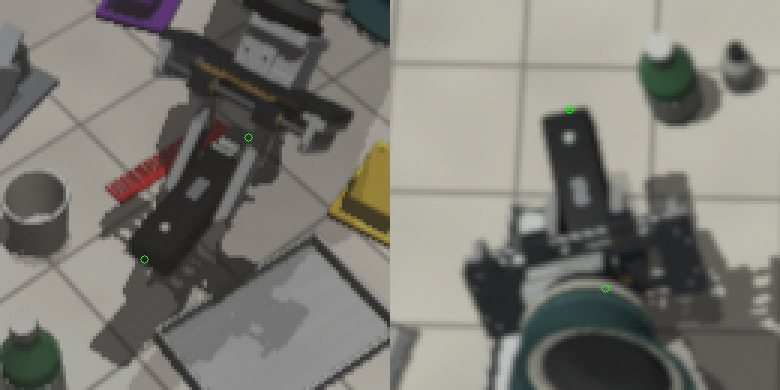

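The clipper is held, tail at the top centre (570,110) of the right crop, and it is clear of everything. The arm ran into joint 6's lower limit (0.19), so the move fell short. A higher pose opens the wrist, so I raise it first.

```bash
python3 - <<'E'
from mv import *
s=ctrl.observe(); print(s["qpos"],s["joint_vel"],s["ee_pos"]); Rt=R.from_rotvec(s["tcp_rot"])
rel(Rt,s["ee_pos"]+[0,0,.16])
E
```

```text
[-0.1878  0.1339 -0.2681  2.1603  0.9865  0.1895 -2.6786] [ 0.0624 -0.008  -0.0272  0.0032 -0.0016  0.0021 -0.0002] [0.6092 0.2074 0.2334]
 turn [0. 0. 0.] shift [ 0.2734 -0.0033 -0.2919] t 11.525
```

```bash
python3 -m inch '[[0,0,0,0.02,0,-0.02,-1],[0,0,0,0.06,0,-0.062,-1],[0,0,0,0.1,0,-0.105,-1],[0,0,0,0.15,0,-0.155,-1],[0,0,0,0.2,0,-0.21,-1],[0,0,0,0.25,0,-0.265,-1],[0,0,0,0.27,0,-0.29,-1],[0,0,0,0.27,0,-0.29,-1],[0,0,0,0.27,0,-0.29,-1]]'
python3 - <<'E'
from mv import *
s=ctrl.observe(); print(s["qpos"],s["joint_vel"]); Rt=R.from_rotvec(s["tcp_rot"]); print(Rt.as_matrix())
y=.257; c=np.sqrt(.5); X=np.array([np.cos(y),np.sin(y),0]); ty=np.array([np.sin(y),-np.cos(y),0]); tz=c*X-c*np.array([0,0,1]); Rg=R.from_matrix(np.c_[np.cross(ty,tz),ty,tz])
rel(Rg,np.array([.545,.266,.42])-Rg.apply([-.0513,0,-.0703]))
E
```

```text
t: 12.65
ee_pos: [0.6092, 0.205, 0.3906]
tcp_rot: [-2.812, -0.349, -1.108]
wrist_force: [-0.0, -0.1, -3.0]
opening: 0.0435
grip_force: 39.9
[ 0.0385 -0.0478 -0.4529  1.9531  0.1911  0.4952 -1.8795] [-0.0124  0.0057  0.0037 -0.0024 -0.0017  0.0008  0.0024]
[[ 0.7094  0.2473  0.66  ]
 [ 0.1753 -0.9689  0.1746]
 [ 0.6826 -0.0081 -0.7307]]
 turn [-0.0006  0.0217 -0.0069] shift [ 0.0973 -0.1893  0.0383] t 12.65
```

```bash
python3 -m inch '[[0,0.005,-0.002,0.015,-0.03,0.006,-1],[0,0.01,-0.004,0.04,-0.08,0.016,-1],[0,0.015,-0.006,0.07,-0.13,0.026,-1],[0,0.02,-0.007,0.09,-0.17,0.035,-1],[0,0.022,-0.007,0.097,-0.189,0.038,-1],[0,0.022,-0.007,0.097,-0.189,0.038,-1],[0,0.022,-0.007,0.097,-0.189,0.038,-1],[0,0.022,-0.007,0.097,-0.189,0.038,-1]]'
python3 - <<'E'
from mv import *
s=ctrl.observe(); Rt=R.from_rotvec(s["tcp_rot"]).as_matrix(); print(s["qpos"],np.abs(s["joint_vel"]).max())
c_=np.sqrt(.5); bl=np.array([-c_,0,-c_]); up=np.array([c_,0,-c_]); g=s["ee_pos"]+Rt@[0,0,-.019]
tip=g+Rt@bl*.0725; tail=g-Rt@bl*.0925; print("tip",tip,"tail",tail,"up",Rt@up)
yv=Rt[:,1]*.022; u=Rt@up*.017
P=np.array([a+i*yv+j*u for a in(g+Rt@bl*.0425,tail) for i in(-1,1) for j in(-1,1)]+[tip+i*Rt[:,1]*.02 for i in(-1,1)])
out=[]
for n in("scene","top"):
    c=capture(n); q=proj(c,P); o=np.clip(q.mean(0).astype(int)-[65,65],0,[382,254])
    print(n,q.mean(0))
    im=cv2.resize(c["pixels"][o[1]:o[1]+130,o[0]:o[0]+130],None,fx=3,fy=3,interpolation=3)
    q=((q-o+.5)*3).astype(int)
    for i in range(8):
        for j in range(i):
            if bin(i^j).count("1")==1: cv2.line(im,tuple(map(int,q[i])),tuple(map(int,q[j])),(0,255,0),1)
    cv2.line(im,tuple(map(int,q[8])),tuple(map(int,q[9])),(0,0,255),1)
    out.append(im)
cv2.imwrite("pics/f2.png",np.hstack(out))
E
```

```text
t: 13.65
ee_pos: [0.6283, 0.2876, 0.4082]
tcp_rot: [-2.79, -0.361, -1.159]
wrist_force: [-0.2, -0.0, -3.6]
opening: 0.0438
grip_force: 39.9
[-0.0442  0.0456 -0.554   1.8494  0.5063  0.5486 -2.2406] 0.003767444683752788
tip [0.5452 0.2657 0.4214] tail [0.7047 0.3078 0.4218] up [-0.0022 -0.0011  1.    ]
scene [290.987  185.7666]
top [137.5887 127.4628]
```

View pics/f2.png

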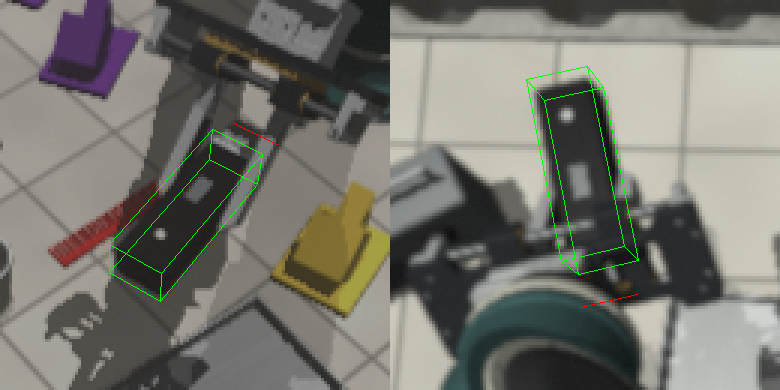

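The box model closely follows the held clipper in both views: tail end near (135,270) on the left and (570,88) on the right. The tail may be a few degrees low, so I check the pitch numerically before handing in.

```bash
python3 - <<'E'
from mv import *
from scipy.optimize import minimize
s=ctrl.observe(); Rt=R.from_rotvec(s["tcp_rot"]).as_matrix(); c_=np.sqrt(.5)
A=np.c_[-(Rt@[-c_,0,-c_]),Rt@[0,-1,0],Rt@[c_,0,-c_]]; 
g=s["ee_pos"]+Rt@[0,0,-.019]
def get(n,near):
    for _ in range(6):
        c=capture(n)
        for r in finder.silhouettes("clipper",c):
            if np.linalg.norm(np.array(r["xy"])-near)<25: return c,r["pixels"].astype(np.float32)
D=[get("scene",(289,186)),get("top",(137,122))]
B=np.array([[x,y,z] for x in(.02,.0925) for y in(-.022,.022) for z in(-.017,.017)])
def mk(c,p,b):
    Q=A@R.from_euler("y",p[0]).as_matrix(); w=(b+[p[1],p[2],p[3]])@Q.T+g
    im=np.zeros((384*4,2048),np.uint8); cv2.fillConvexPoly(im,cv2.convexHull(np.round((proj(c,w)+.5)*64).astype(np.int32)),1,shift=4)
    return cv2.resize(im.astype(np.float32),(512,384),interpolation=3)
def cost(p):
    t=0
    for c,m in D:
        a=mk(c,p,B); 
        # only pixels beyond the own x=0.02 plane: half plane in the image
        q=proj(c,np.array([g+A[:,0]*.03,g+A[:,0]*.08])); yy,xx=np.mgrid[:384,:512]; d=q[1]-q[0]
        h=((xx-q[0,0])*d[0]+(yy-q[0,1])*d[1])>0
        t+=1-(np.minimum(a,m)*h).sum()/(np.maximum(a,m)*h).sum()
    return t+ (p[1:]**2).sum()*300
for p0 in(-.1,0,.1,.2):
    r=minimize(cost,[p0,0,0,0],method="Nelder-Mead",options=dict(initial_simplex=[[p0,0,0,0],[p0+.1,0,0,0],[p0,.005,0,0],[p0,0,.005,0],[p0,0,0,.005]])); print(r.x,r.fun)
E
```

```text
[ 0.0443 -0.0061  0.0007  0.0004] 0.19330874862911276
[ 0.0812 -0.0057  0.0016  0.0018] 0.19785925462554724
[ 0.0814 -0.0062  0.0005  0.0022] 0.19554938078411166
[ 0.1451 -0.0061  0.0011  0.005 ] 0.2067769161688228
```

The measured tilt is about 0.04–0.08 rad, well inside the 0.27 limit. The blade tip is over the tray centre at 0.42 m, and the arm is at rest.

```bash
python3 -c "
from h import *
s=ctrl.observe(); print(s['t'],s['grip_force'],abs(np.array(s['joint_vel'])).max()); print(ctrl.finish_job())"
```

```text
13.95 39.92004632949829 0.001730418840389311
the job is handed in; nothing more can be done
None
```

I handed the job in at 13.95 s with the clipper held steady, level to about 5° with its switch face up, its blade tip over the tray's centre and about 0.42 m above the ledge; the judge's verdict was not returned.

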